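# Nip the blank in the sawing jig with the inner knob

## Task

Slide the pine blank along its channel in the sawing jig until it sits fully home against the end stop, without ramming it; then turn the red inner knob of the hold-down clockwise until the pad grips the blank with about 20 N, never much more, so that it is held but not dented. The dark knurled ring around the knob is already set: do not turn it; leave everything else on the bench alone and let go of the knob when done.

Things in the scene. Friction and masses are not known exactly. Their poses are not given: they have to be found in the camera images.
- jig: fixed wooden sawing jig: bed 240 x 160 x 20 mm, its top 20 mm above the bench. Origin on the bench, below the axis of the two knobs; x runs along the channel towards the end stop, z up. Bed from x = -150 to +90. Two 12 mm wide guides, 18 mm high above the bed, from x = -65 to +40, leave a channel 54 mm wide centred on y = 0
- stop: dark oak end stop with a brass face across the channel, 28 mm high above the bed, 20 mm thick; same origin and axes as the jig; its near face lies at x = +45 mm
- stop_face (a point): centre of the stop's near face, 35 mm above the bench; axes as the jig's, x into the stop
- holddown: grey portal fixed across the channel (its pad is part of it); same origin and axes as the jig. Two posts 36 x 22 mm at y = +-58 mm, beam 50 mm (x) x 144 mm (y), underside 86 mm and top 110 mm above the bench. Under the beam hangs a round black rubber pad, 32 mm across, on the axis x = y = 0; at the start it hangs 1.5 to 8.5 mm above the blank's top. That gap differs from start to start and is not reported
- fine_knob (a joint): turn of the red inner knob, rad, 0 at the start, up to 2.9; grows clockwise seen from above. Each rad lowers the pad 5 mm. When the pad meets the blank it bears at once with 8 N (preloaded spring), then 25 N more per rad. Turning it takes 0.22 N m when free, plus 0.005 N m for each N on the pad (0.32 N m at 20 N). It stays where it is left
- fine_knob_grip (a point): on the axis of the red inner knob, at the middle of its grip, 151 mm above the bench. The knob is a round ribbed plastic cylinder 34 mm across, from 136 to 166 mm above the bench, with a white line on top; any grip yaw will do
- coarse_ring (a joint): turn of the dark knurled outer ring, rad, clockwise from above, any start; light (0.03 N m), must not be turned. 62 mm across, from 110 to 128 mm above the bench, concentric with the red knob, so 8 mm of free height lies between its top and the underside of the red knob
- ring_mark (a point): yellow line on the ring's top, 30 mm from the axis, 128 mm above the bench
- blank: pine blank 150 (x) x 50 (y) x 30 mm, 0.1 to 0.22 kg, loose, lying on the bed in the channel, 15 to 35 mm short of the stop; origin at the centre of its underside, x along it towards the stop. Its near end stands clear of the guides and of the portal
- blank_end (a point): centre of the blank's end face that must meet the stop, 75 mm from its origin, 15 mm above its underside
- offcut: bystander: pine offcut with orange ends, 70 x 45 x 35 mm, on the bench left of the jig; origin at the centre of its underside
- screwdriver: bystander: screwdriver with red plastic handle and steel shank, about 200 mm long, lying right of the jig; origin in its middle
- saw: bystander: back saw lying flat, 380 mm long with wooden handle; origin where handle meets blade
- mallet: bystander: wooden mallet lying, about 290 mm long, head 75 x 130 x 64 mm; origin near the middle
- try_square: bystander: try square lying flat, stock 115 mm, blade 170 mm; origin under the stock's centre
- glue: bystander: pale glue bottle with an orange cap, standing, 60 mm across, 170 mm high; origin at the centre of its foot
- marking_gauge: bystander: wooden marking gauge, beam 200 mm, head 60 x 60 mm; origin under the beam's centre

How it is judged:
By the outcome, as a careful person would: the job done as asked, in the order asked, and still so for the second after the job is handed in, with the robot touching nothing.
It also fails if it takes over 64 s, if anything falls off the work surface, if the arm or the gripper's body presses on something with over 40 N, if the wrist force passes 120 N, or if a joint passes its speed limit or range.

## Robot

A 7-joint arm with a two-finger parallel gripper is mounted at the origin on the work surface. World frame = base frame: x ahead of the robot, y to its left, z up, the work surface at z = 0. Lengths are in m, angles in degrees, forces in N, time in s.
With the tool pointing down it reaches from about 0.425 to 0.95 m from the base axis. Payload 4.7 kg.
Tool frame: the origin (TCP) lies on the centre line of the jaws, within the pads' length; the fingertips stand 17 mm ahead of it and the grasp point (between the pads) lies 2 mm behind it (r.tcp_to_tips is the distance from the TCP to the fingertips, in m); z points along the fingers, y is the direction in which the jaws open and shut (so a half turn about z gives the same grasp; the last joint's range is limited). The gripper opens to 85 mm and grips with 20 to 120 N. Pads are 22 mm wide; open, the fingers measure 114 mm over their backs; the gripper's body (76 mm by 85 mm) begins 54 mm behind the grasp point. The pads swing forward as they close: fully open they stand 13 mm farther back than shut.
Start: joints at [74.548, 26.849, -2.785, 87.806, 1.381, 65.374, -4.715], TCP at [0.161, -0.656, 0.248] pointing down, gripper open.
Joint ranges: [-148.3, 148.3], [-19.14, 114.17], [-79.39, 73.82], [5.75, 140.21], [-59.74, 239.74], [12.07, 113.84], [-152.46, 152.46]. Speed limits (degrees/s): [147.25, 147.25, 180, 180, 180, 180, 180].

## Interface

Orientations are given as a 3x3 rotation matrix whose columns are the frame's x, y, z axes.
In Python, from workcell import observe, eyes, r gives the robot as it stands.
- The arm moves only by the tool arm_command, never from a script. Its argument "deltas" is one flat list of numbers, 5 for each row, row after row: the shift along the tool's x, y, z in m, then the turn about the tool's z in rad, then the finger opening in m, from 0 to 0.0854. A call has 1 to 5 rows; each row is the pose to reach, as a shift and turn from the pose commanded when the call began, along the tool's axes at that moment; what a row does not reach only later rows make up. A row lasts 1/12 s, in which the tool goes at most 41.7 mm and 7.16 degrees, less where a joint would pass 70% of its speed; a pose out of reach is approached as far as the arm can. A call with a gripper value outside its range is refused whole. The fingers move at their own pace and stop on an object; the grip force is fixed at half the most. Time passes only in rows, so rows that repeat a pose let the fingers close. It gives the time, the measured TCP pose, the force and the opening at its end, in the units of the state.
- observe(): the state, without advancing time (a new reading comes with each control period).
- eyes.capture(name): name is "side" or "top"; returns a dict with "img" (480x640x3 uint8, red, green, blue), "K" (3x3 intrinsics, pixels), "T" (4x4, takes a point from camera to world coordinates). Camera axes: x right, y down, z forward; pixel columns grow to the right and rows downward; lengths in m; the calibration is good to about 2 mm. A picture is of the moment at which its call begins. There is no depth.
- r.hand_in(): hands the job in, once; it reports no verdict.
The state is a dict: "t": time; "joint_pos": joint angles; "qd": joint speeds; "tau": joint torques, N m; "ee_pos": TCP position; "ee_rot": TCP orientation; "contact_force": force on the tool from outside, world axes, zero at the start; "moment": the same for the moment, N m; "width": opening from 0.0 (shut) to 1.0 (fully open).
Only numpy, scipy, OpenCV 4.12 (cv2) and the standard library are available. Lean on these libraries where they do the work, as an engineer would, in place of code of your own. Each camera call takes 0.05 s, during which the arm holds its last target.

## Working session

There is one attempt and no reset: what is moved stays moved. The work goes in short steps, Python scripts to look and compute and a tool call to move; the robot and the scene stay as the last step left them, time stands still between calls to the robot, and variables do not carry over. Pictures are saved under pics/ and viewed, and the job is handed in when it is done.

Besides the shell and the picture viewer there is one more tool, called as name(argument=value, ...) on one line, values as JSON. arm_command: Moves the arm, as the interface text tells. Its arguments: {"type":"object","properties":{"deltas":{"type":"array"}},"required":["deltas"]}

```bash
ls; mkdir -p pics; python3 - <<'E'
from workcell import observe, eyes, r
import cv2,numpy as np
np.set_printoptions(precision=4,suppress=True)
for n in("top","side"):
    c=eyes.capture(n); cv2.imwrite(f"pics/{n}0.png",c["img"][:,:,::-1]); print(n,c["K"],c["T"])
s=observe(); print(s, r.tcp_to_tips)
E
```

```text
pics
top [[457.4614   0.     310.4115]
 [  0.     457.4614 238.4517]
 [  0.       0.       1.    ]] [[-0.0149 -0.9887  0.1492  0.3211]
 [-0.9998  0.0123 -0.0183 -0.0296]
 [ 0.0163 -0.1494 -0.9886  1.2354]
 [ 0.      0.      0.      1.    ]]
side [[577.3973   0.     317.412 ]
 [  0.     577.3973 231.6787]
 [  0.       0.       1.    ]] [[-0.9014 -0.2899  0.3215 -0.0128]
 [-0.4328  0.5841 -0.6867  0.9838]
 [ 0.0113 -0.7581 -0.652   1.104 ]
 [ 0.      0.      0.      1.    ]]
{'t': 0.1, 'joint_pos': array([74.549 , 26.8943, -2.783 , 87.8667,  1.3798, 65.3752, -4.7148]), 'qd': array([-0.0032, -0.03  , -0.0115, -0.1579, -0.0309,  0.0484, -0.0532]), 'tau': array([  0.0007, -51.1517,  -0.047 , -23.8389,   0.0107,   0.0044,
         0.    ]), 'ee_pos': array([ 0.1608, -0.655 ,  0.2473]), 'ee_rot': array([[ 0.9712,  0.2385, -0.0005],
       [ 0.2385, -0.9712,  0.0017],
       [-0.0001, -0.0018, -1.    ]]), 'contact_force': array([0.5237, 0.2217, 0.9989]), 'moment': array([0.0399, 0.0344, 0.0159]), 'width': 0.9991623719282756} 0.017
```

View pics/top0.png

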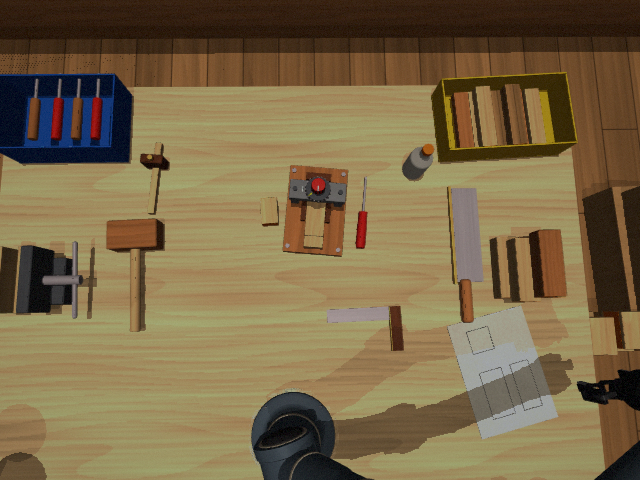

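View pics/side0.png

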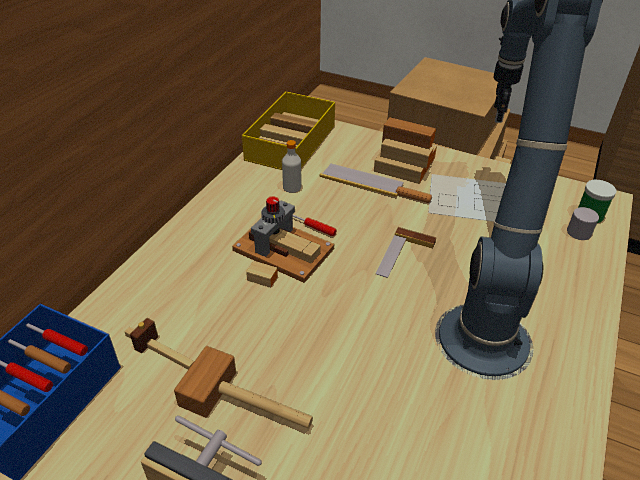

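The top view shows the jig at about px (316,210), with the red knob at (319,185) and the near end of the blank at about (314,247). In the side view the knob is at (273,203). I'll zoom in next.

```bash
cat > h.py <<'E'
import cv2,numpy as np
np.set_printoptions(precision=4,suppress=True)
def ray(c,u,v):
    d=np.linalg.inv(c["K"])@[u,v,1]; return c["T"][:3,3],c["T"][:3,:3]@d
def onz(c,u,v,z):
    o,d=ray(c,u,v); return o+d*(z-o[2])/d[2]
def proj(c,p):
    q=np.linalg.inv(c["T"])@np.r_[p,1]; q=c["K"]@q[:3]; return q[:2]/q[2]
def tri(c1,p1,c2,p2):
    o1,d1=ray(c1,*p1);o2,d2=ray(c2,*p2)
    s=np.linalg.lstsq(np.c_[d1,-d2],o2-o1,rcond=None)[0]
    a,b=o1+d1*s[0],o2+d2*s[1]; return (a+b)/2,np.linalg.norm(a-b)
def crop(c,x0,y0,w,h,k,name):
    im=c["img"][y0:y0+h,x0:x0+w,::-1]; cv2.imwrite(name,cv2.resize(im,None,fx=k,fy=k,interpolation=cv2.INTER_CUBIC))
E
python3 - <<'E'
from workcell import eyes
from h import *
t=eyes.capture("top");s=eyes.capture("side")
crop(t,270,155,100,110,5,"pics/t1.png");crop(s,225,185,120,100,6,"pics/s1.png")
for c,b,n in((t,(300,170,340,205),'t'),(s,(260,190,290,225),'s')):
    x0,y0,x1,y1=b
    hsv=cv2.cvtColor(c["img"],cv2.COLOR_RGB2HSV)[y0:y1,x0:x1]
    m=(((hsv[...,0]<6)|(hsv[...,0]>174))&(hsv[...,1]>170)&(hsv[...,2]>60)).astype(np.uint8)
    k,l,st,ce=cv2.connectedComponentsWithStats(m); i=1+np.argmax(st[1:,4]); print(n,st[i]+[x0,y0,0,0,0],ce[i]+[x0,y0])
E
```

```text
t [311 178  14  14 135] [317.8667 184.0148]
s [266 197  13  15  96] [271.7604 202.5312]
```

View pics/t1.png

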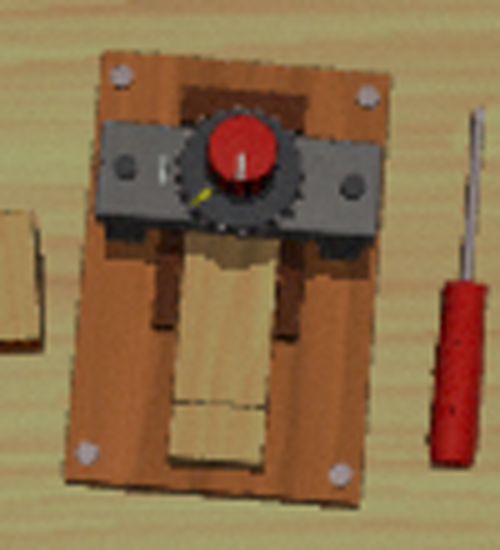

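View pics/s1.png

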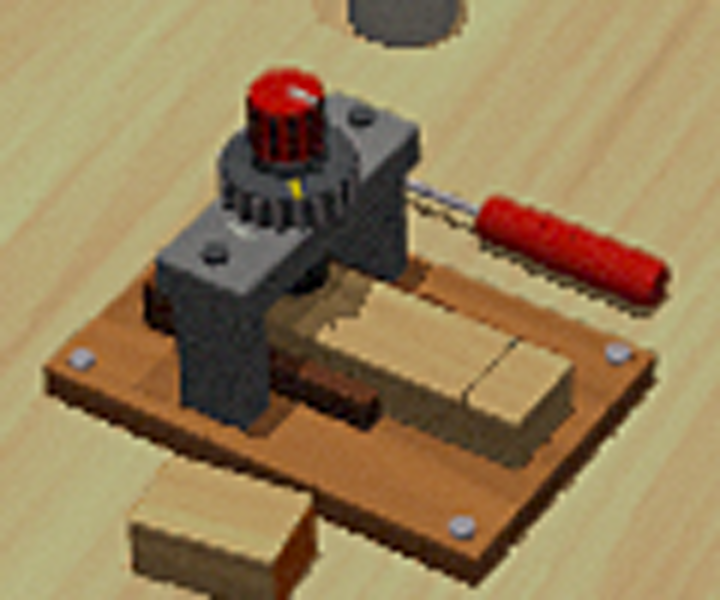

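The top crop shows the jig yawed slightly clockwise. Bed corners in crop px: TL (103,51), TR (391,73), BL (66,480), BR (360,503). The red knob top is around (243,145), the white line points toward the robot, and the yellow ring mark is at (202,195). The near end of the blank is at row ~460.

```bash
python3 - <<'E'
from workcell import eyes
from h import *
t=eyes.capture("top");s=eyes.capture("side")
T=lambda x,y:(270+(x+.5)/5-.5,155+(y+.5)/5-.5)
S=lambda x,y:(225+(x+.5)/6-.5,185+(y+.5)/6-.5)
C=[onz(t,*T(*p),.02) for p in((103,51),(391,73),(68,478),(361,500))]
for c in C:print(c)
ax=C[0]-C[2]+C[1]-C[3]; ay=C[0]-C[1]+C[2]-C[3]
yx=np.degrees(np.arctan2(ax[1],ax[0]));yy=np.degrees(np.arctan2(-ay[0],ay[1]));print("yaw",yx,yy,[np.linalg.norm(C[i]-C[j]) for i,j in((0,2),(1,3),(0,1),(2,3))])
m=sum(C)/4; a=np.radians((yx+yy)/2); e=np.array([np.cos(a),np.sin(a)]);
print("axis from bed",m[:2]+.03*e)
# side corners: left far(45,368) , near (475,560), right (655,358)
for p in((45,368),(475,562),(655,358)): print("side",onz(s,*S(*p),.02))
# knob top ellipse centre
print("knob top view z.166",onz(t,*T(243,142),.166)," side",onz(s,*S(286,93),.166))
print("tri",tri(t,T(243,142),s,S(286,93)))
# blank near top edge corners z=.05
for p in((169,459),(262,466)):print("blank t",onz(t,*T(*p),.05))
for p in((515,424),(575,365)):print("blank s",onz(s,*S(*p),.05))
E
```

```text
[0.7102 0.0005 0.02  ]
[ 0.6961 -0.1579  0.02  ]
[0.4736 0.0212 0.02  ]
[ 0.4597 -0.1354  0.02  ]
yaw -5.216413639244247 -5.074865709535674 [np.float64(0.23746110446179175), np.float64(0.23740892310764533), np.float64(0.1590587670102326), np.float64(0.15722211632282165)]
axis from bed [ 0.6148 -0.0706]
side [0.7089 0.003  0.02  ]
side [0.4727 0.0275 0.02  ]
side [ 0.4572 -0.1295  0.02  ]
knob top view z.166 [ 0.6173 -0.0702  0.166 ]  side [ 0.613  -0.0669  0.166 ]
tri (array([ 0.6169, -0.0708,  0.1625]), np.float64(0.0028136258822981054))
blank t [ 0.4792 -0.0329  0.05  ]
blank t [ 0.4748 -0.0815  0.05  ]
blank s [ 0.4819 -0.0309  0.05  ]
blank s [ 0.4748 -0.0782  0.05  ]
```

Taking the axis at about (0.615, -0.069) with yaw -5.2°, the near end of the blank sits at about -138 mm, so the gap to the stop is about 33 mm. I'll travel around the base to a pre-push pose with the jaws shut.

arm_command(deltas=[0.204,-0.161,0,0.1,0,0.204,-0.161,0,0.2,0,0.204,-0.161,0,0.3,0,0.204,-0.161,0,0.332,0,0.204,-0.161,0,0.332,0])

```text
t: 0.72
ee_pos: [0.29, -0.4895, 0.2484]
ee_rot: [[0.996, -0.092, 0.0], [-0.092, -0.996, -0.0], [0.0, 0.0, -1.0]]
contact_force: [1.1, -0.3, -0.2]
width: 0.304
```

arm_command(deltas=[0.146,-0.154,0,0,0,0.146,-0.154,0,0,0,0.146,-0.154,0,0,0,0.146,-0.154,0,0,0,0.146,-0.154,0,0,0])

```text
t: 1.13
ee_pos: [0.4468, -0.3521, 0.2487]
ee_rot: [[0.996, -0.091, 0.001], [-0.091, -0.996, -0.001], [0.001, 0.0, -1.0]]
contact_force: [0.9, -0.8, 0.8]
width: 0.0
```

arm_command(deltas=[0.027,-0.295,0,0,0,0.027,-0.295,0,0,0,0.027,-0.295,0,0,0,0.027,-0.295,0,0,0,0.027,-0.295,0,0,0])

```text
t: 1.55
ee_pos: [0.4834, -0.1469, 0.2485]
ee_rot: [[0.996, -0.091, 0.001], [-0.091, -0.996, -0.0], [0.001, 0.0, -1.0]]
contact_force: [1.0, 0.0, -1.1]
width: -0.002
```

```bash
python3 - <<'E'
from workcell import observe
print({k:observe()[k] for k in("t","ee_pos","joint_pos","contact_force","moment","width")})
E
```

```text
{'t': 1.55, 'ee_pos': array([ 0.48335867, -0.14685757,  0.24854631]), 'joint_pos': array([ 25.4500324 ,  11.80871316, -15.41776534, 109.85082228,
         3.66801322,  58.77196162, -86.79570711]), 'contact_force': array([ 0.99219588,  0.04873592, -1.10665183]), 'moment': array([-0.06808718, -0.02590454, -0.02909397]), 'width': -0.0024451031660074588}
```

arm_command(deltas=[-0.041,-0.09,0,0,0,-0.041,-0.09,0,0,0,-0.041,-0.09,0.03,0,0,-0.041,-0.09,0.06,0,0,-0.041,-0.09,0.1,0,0])

```text
t: 1.97
ee_pos: [0.4524, -0.054, 0.1496]
ee_rot: [[0.996, -0.088, 0.007], [-0.088, -0.996, -0.001], [0.007, 0.0, -1.0]]
contact_force: [1.2, -1.0, 0.6]
width: -0.003
```

```bash
python3 - <<'E'
from workcell import observe,eyes
from h import *
print({k:observe()[k] for k in("t","ee_pos","joint_pos","contact_force","moment","width")})
t=eyes.capture("top");s=eyes.capture("side")
crop(t,270,155,100,110,5,"pics/t2.png");crop(s,225,145,160,140,5,"pics/s2.png")
E
```

```text
{'t': 1.9667, 'ee_pos': array([ 0.4524, -0.054 ,  0.1496]), 'joint_pos': array([  17.8791,   14.667 ,  -18.9211,  121.9667,    6.8843,   43.9267,
       -100.4445]), 'contact_force': array([ 1.1853, -1.0274,  0.6162]), 'moment': array([-0.079 , -0.0724,  0.0491]), 'width': -0.002537496578572977}
```

View pics/s2.png

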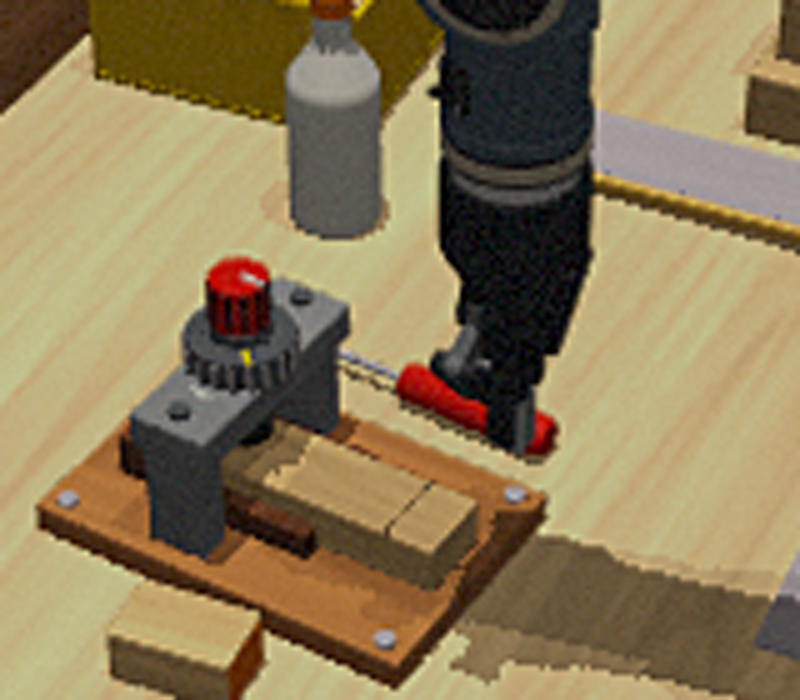

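The shut gripper hangs clear, short of the blank's near end, with its tips at px (510,440) in the crop. I'll descend.

arm_command(deltas=[0,0,0.04,0,0,0,0,0.075,0,0,0,0,0.095,0,0,0,0,0.105,0,0,0,0,0.105,0,0])

```text
t: 2.48
ee_pos: [0.4508, -0.0558, 0.0429]
ee_rot: [[0.996, -0.092, -0.002], [-0.092, -0.996, -0.0], [-0.002, 0.0, -1.0]]
contact_force: [-0.0, 0.1, 0.7]
width: -0.002
```

```bash
python3 - <<'E'
from workcell import observe,eyes
from h import *
print({k:observe()[k] for k in("t","ee_pos","joint_pos","contact_force","moment","width")})
t=eyes.capture("top");s=eyes.capture("side")
crop(t,270,155,100,110,5,"pics/t3.png");crop(s,225,145,160,140,5,"pics/s3.png")
E
```

```text
{'t': 2.4833, 'ee_pos': array([ 0.4508, -0.0558,  0.0429]), 'joint_pos': array([  14.4389,   25.3587,  -15.424 ,  126.2458,   13.1987,   29.9639,
       -106.3168]), 'contact_force': array([-0.0463,  0.0847,  0.748 ]), 'moment': array([-0.0065,  0.0204, -0.0106]), 'width': -0.0015090546445092647}
```

View pics/s3.png

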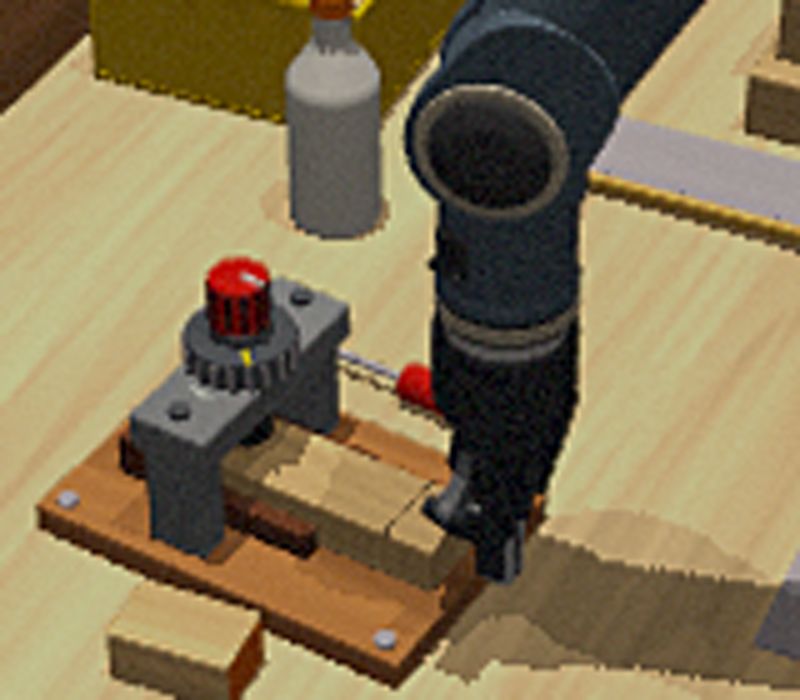

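View pics/t3.png

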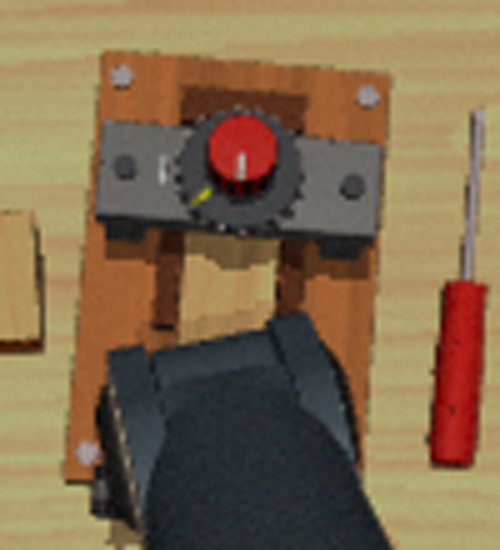

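arm_command(deltas=[0.003,-0.001,0,0,0,0.006,-0.0015,0,0,0,0.009,-0.0015,0,0,0,0.012,-0.0015,0,0,0,0.014,-0.0015,0,0,0])

```text
t: 3.0
ee_pos: [0.4657, -0.0553, 0.0439]
ee_rot: [[0.996, -0.091, 0.001], [-0.091, -0.996, -0.0], [0.001, 0.0, -1.0]]
contact_force: [-0.2, 1.0, -0.3]
width: -0.0
```

arm_command(deltas=[0.002,0,0,0,0,0.004,0,0,0,0,0.006,0,0,0,0,0.008,0,0,0,0,0.01,0,0,0,0])

```text
t: 3.42
ee_pos: [0.4745, -0.0562, 0.0431]
ee_rot: [[0.996, -0.091, -0.001], [-0.091, -0.996, -0.0], [-0.001, 0.0, -1.0]]
contact_force: [-1.2, -0.0, -0.0]
width: 0.003
```

arm_command(deltas=[0.002,0,0,0,0,0.004,0,0,0,0,0.006,0,0,0,0,0.008,0,0,0,0,0.01,0,0,0,0])

```text
t: 3.83
ee_pos: [0.485, -0.0571, 0.0433]
ee_rot: [[0.996, -0.091, 0.0], [-0.091, -0.996, -0.0], [0.0, 0.0, -1.0]]
contact_force: [-0.5, -0.8, -0.2]
width: 0.003
```

arm_command(deltas=[0.0015,0,0,0,0,0.003,0,0,0,0,0.0045,0,0,0,0,0.006,0,0,0,0,0.0075,0,0,0,0])

```text
t: 4.25
ee_pos: [0.4924, -0.0578, 0.0433]
ee_rot: [[0.996, -0.091, 0.0], [-0.091, -0.996, -0.0], [0.0, 0.0, -1.0]]
contact_force: [-1.2, -0.7, -0.9]
width: 0.001
```

```bash
python3 - <<'E'
from workcell import observe,eyes
from h import *
t=eyes.capture("top");s=eyes.capture("side")
crop(t,270,155,100,110,5,"pics/t4.png");crop(s,225,145,160,140,5,"pics/s4.png")
E
```

```text
(no output)
```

View pics/s4.png

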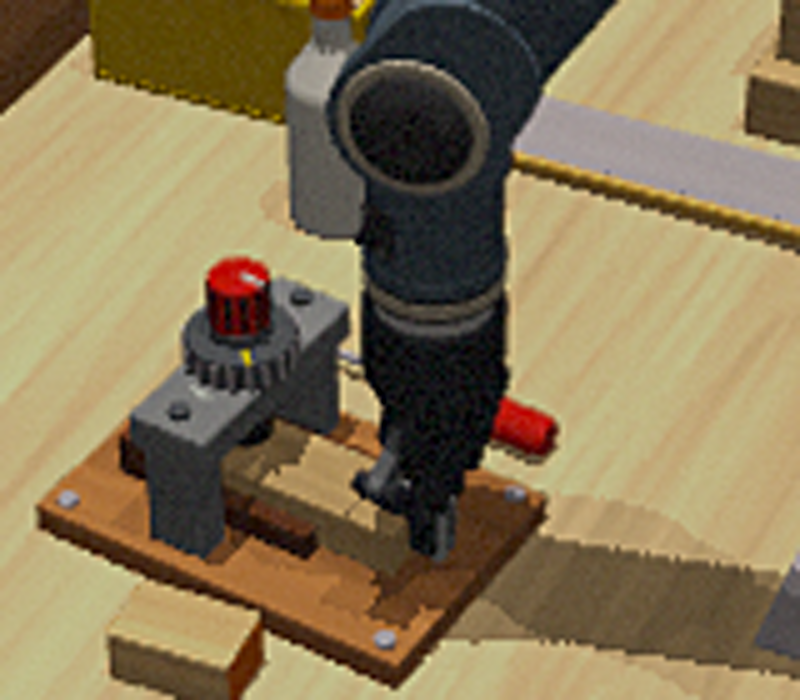

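The blank is sliding: its near end is now at crop px (405,560), and the pad is against it. From here I'll creep until there's contact with the stop.

arm_command(deltas=[0.0008,0,0,0,0,0.0016,0,0,0,0,0.0024,0,0,0,0,0.0032,0,0,0,0,0.004,0,0,0,0])

```text
t: 4.77
ee_pos: [0.4961, -0.0581, 0.0433]
ee_rot: [[0.996, -0.091, -0.0], [-0.091, -0.996, -0.0], [-0.0, 0.0, -1.0]]
contact_force: [-1.2, 0.1, 1.6]
width: 0.003
```

arm_command(deltas=[0.0005,0,0,0,0,0.001,0,0,0,0,0.0015,0,0,0,0,0.002,0,0,0,0])

```text
t: 5.1
ee_pos: [0.4981, -0.0583, 0.0433]
ee_rot: [[0.996, -0.091, -0.0], [-0.091, -0.996, -0.0], [-0.0, 0.0, -1.0]]
contact_force: [-3.3, 0.7, 2.0]
width: -0.001
```

arm_command(deltas=[0.0003,0,0,0,0,0.0005,0,0,0,0])

```text
t: 5.27
ee_pos: [0.4987, -0.0583, 0.0433]
ee_rot: [[0.996, -0.091, 0.0], [-0.091, -0.996, -0.0], [0.0, 0.0, -1.0]]
contact_force: [-2.0, -0.6, 1.0]
width: -0.003
```

arm_command(deltas=[0.0003,0,0,0,0,0.0005,0,0,0,0])

```text
t: 5.43
ee_pos: [0.4992, -0.0584, 0.0433]
ee_rot: [[0.996, -0.091, 0.0], [-0.091, -0.996, -0.0], [0.0, 0.0, -1.0]]
contact_force: [-2.8, 1.2, 0.9]
width: -0.002
```

Not at the stop yet: the force is only friction-sized and noisy.

arm_command(deltas=[0.0003,0,0,0,0,0.0006,0,0,0,0])

```text
t: 5.6
ee_pos: [0.4995, -0.0584, 0.0433]
ee_rot: [[0.996, -0.091, -0.001], [-0.091, -0.996, -0.0], [-0.001, 0.0, -1.0]]
contact_force: [-3.6, 0.4, 2.4]
width: -0.001
```

arm_command(deltas=[0.0003,0,0,0,0,0.0006,0,0,0,0])

```text
t: 5.77
ee_pos: [0.4996, -0.0584, 0.0432]
ee_rot: [[0.996, -0.091, -0.002], [-0.091, -0.996, -0.0], [-0.002, 0.0, -1.0]]
contact_force: [-5.5, 0.6, 3.3]
width: 0.005
```

arm_command(deltas=[0.0003,0,0,0,0,0.0006,0,0,0,0])

```text
t: 5.93
ee_pos: [0.4996, -0.0585, 0.0431]
ee_rot: [[0.996, -0.091, -0.003], [-0.091, -0.996, -0.0], [-0.003, 0.0, -1.0]]
contact_force: [-6.8, 1.1, 4.0]
width: -0.001
```

It stalled at x=0.4996 with the force climbing to about 7 N, which matches the expected home position (-116 mm). I'll back off gently and lift.

arm_command(deltas=[-0.001,0,0,0,0,-0.004,0,0,0,0,-0.012,0,0,0,0,-0.025,0,-0.01,0,0,-0.03,0,-0.04,0,0])

```text
t: 6.35
ee_pos: [0.4671, -0.0556, 0.0807]
ee_rot: [[0.996, -0.091, -0.008], [-0.091, -0.996, 0.001], [-0.008, 0.0, -1.0]]
contact_force: [0.1, -0.8, -0.8]
width: -0.001
```

arm_command(deltas=[0,0,-0.04,0,0.0854,0,0,-0.08,-0.1,0.0854,0,0,-0.12,-0.2,0.0854,0,0,-0.15,-0.3,0.0854,0,0,-0.15,-0.4,0.0854])

```text
t: 6.77
ee_pos: [0.4752, -0.0558, 0.2402]
ee_rot: [[0.951, 0.308, 0.015], [0.308, -0.951, -0.003], [0.014, 0.007, -1.0]]
contact_force: [-0.0, -0.6, 0.4]
width: 0.707
```

```bash
python3 - <<'E'
from workcell import observe,eyes
from h import *
print({k:observe()[k] for k in("t","ee_pos","joint_pos","contact_force","moment","width")})
t=eyes.capture("top");s=eyes.capture("side")
crop(t,270,155,100,110,5,"pics/t5.png");crop(s,225,145,160,140,5,"pics/s5.png")
S=lambda x,y:(225+(x+.5)/5-.5,145+(y+.5)/5-.5)
a=np.radians(-5.2);e=np.array([np.cos(a),np.sin(a),0]);f=np.array([-e[1],e[0],0])
for al in(-.138,-.105):
  for y in(.025,-.025):
    p=proj(s,np.array([.615,-.069,.05])+al*e+y*f); print(al,y,(p-[225,145])*5+2)
E
```

```text
{'t': 6.7667, 'ee_pos': array([ 0.4752, -0.0558,  0.2402]), 'joint_pos': array([ 23.1084,  10.1083, -24.1555, 113.683 ,   5.1363,  56.3219,
       -75.5414]), 'contact_force': array([-0.0032, -0.5865,  0.3583]), 'moment': array([-0.0134, -0.0961,  0.007 ]), 'width': 0.7070957115038641}
-0.138 0.025 [433.1727 553.6631]
-0.138 -0.025 [480.7841 500.3201]
-0.105 0.025 [380.841  531.7782]
-0.105 -0.025 [429.1527 479.3101]
```

View pics/s5.png

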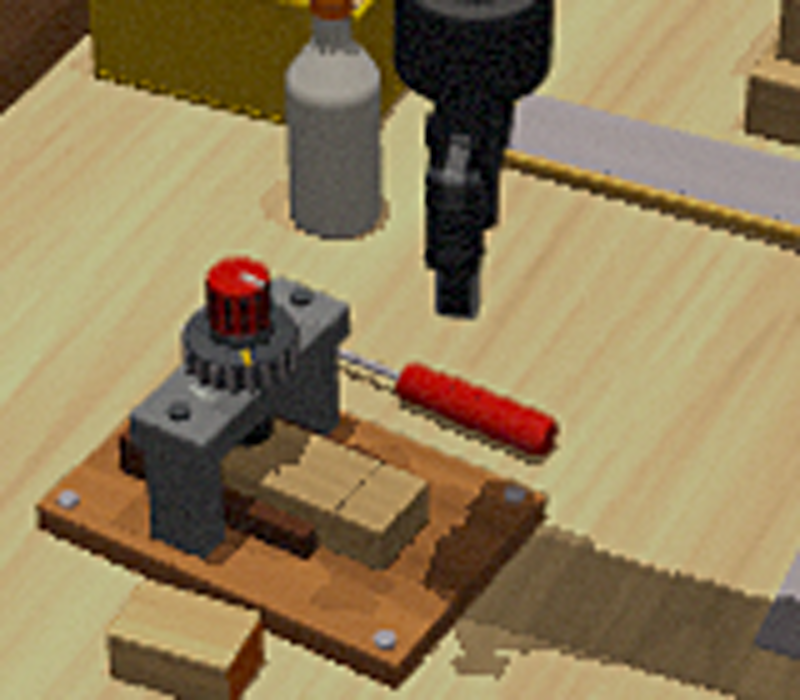

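View pics/t5.png

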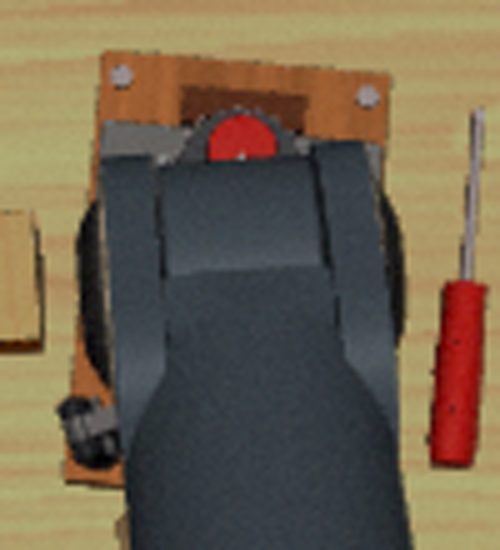

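The blank's near end is at crop px (380,533) and (429,482), within a pixel of the predicted home position, so it's seated. Next I'll move over the knob while winding the wrist counter-clockwise to leave room for the clockwise turn.

arm_command(deltas=[0.129,0.0555,0,-0.12,0.0854,0.129,0.0555,0,-0.24,0.0854,0.129,0.0555,0,-0.36,0.0854,0.129,0.0555,0,-0.48,0.0854,0.129,0.0555,0,-0.6,0.0854])

```text
t: 7.28
ee_pos: [0.6137, -0.0699, 0.2307]
ee_rot: [[0.613, 0.79, -0.0], [0.79, -0.613, 0.002], [0.001, -0.001, -1.0]]
contact_force: [-1.1, -0.9, 0.2]
width: 0.998
```

arm_command(deltas=[0,0,0,-0.12,0.0854,0,0,0,-0.24,0.0854,0,0,0,-0.36,0.0854,0,0,0,-0.48,0.0854,0,0,0,-0.6,0.0854])

```text
t: 7.7
ee_pos: [0.6101, -0.0694, 0.2313]
ee_rot: [[0.059, 0.998, -0.002], [0.998, -0.059, 0.0], [0.0, -0.002, -1.0]]
contact_force: [-0.6, 0.5, 0.0]
width: 0.999
```

arm_command(deltas=[0,0,0,-0.12,0.0854,0,0,0,-0.24,0.0854,0,0,0,-0.36,0.0854,0,0,0,-0.48,0.0854,0,0,0,-0.6,0.0854])

```text
t: 8.12
ee_pos: [0.6101, -0.0694, 0.2314]
ee_rot: [[-0.515, 0.857, -0.002], [0.857, 0.515, 0.0], [0.002, -0.002, -1.0]]
contact_force: [-1.1, -1.6, -0.6]
width: 1.002
```

```bash
python3 - <<'E'
from workcell import observe,eyes
from h import *
o=observe();print({k:o[k] for k in("t","ee_pos","joint_pos","contact_force","moment","width")});print(o["ee_rot"], o["ee_rot"].T@(np.array([.615,-.069,.153])-o["ee_pos"]))
E
```

```text
{'t': 8.1167, 'ee_pos': array([ 0.6101, -0.0694,  0.2314]), 'joint_pos': array([ 33.7688,  28.209 , -43.4701,  95.7726,  21.0472,  64.6625,
        15.5204]), 'contact_force': array([-1.1202, -1.5525, -0.6148]), 'moment': array([ 0.0729, -0.0092,  0.0034]), 'width': 1.0020075725154025}
[[-0.5154  0.8569 -0.0024]
 [ 0.857   0.5154  0.0004]
 [ 0.0016 -0.0019 -1.    ]] [-0.0023  0.0046  0.0784]
```

arm_command(deltas=[-0.0023,0.0046,0.02,0,0.0854,-0.0023,0.0046,0.04,0,0.0854,-0.0023,0.0046,0.055,0,0.0854,-0.0023,0.0046,0.065,0,0.0854,-0.0023,0.0046,0.065,0,0.0854])

```text
t: 8.53
ee_pos: [0.6139, -0.0692, 0.1647]
ee_rot: [[-0.511, 0.859, -0.006], [0.859, 0.511, 0.001], [0.004, -0.005, -1.0]]
contact_force: [-0.3, 0.2, 0.3]
width: 1.003
```

```bash
python3 - <<'E'
from workcell import observe,eyes
from h import *
o=observe();print({k:o[k] for k in("t","ee_pos","joint_pos","contact_force","moment","width")});print(o["ee_rot"].T@(np.array([.615,-.069,.153])-o["ee_pos"]))
t=eyes.capture("top");s=eyes.capture("side")
crop(t,270,155,100,110,5,"pics/t6.png");crop(s,225,145,160,140,5,"pics/s6.png")
E
```

```text
{'t': 8.5333, 'ee_pos': array([ 0.6139, -0.0692,  0.1647]), 'joint_pos': array([ 31.8791,  32.3843, -41.3081,  98.9123,  24.4354,  58.4294,
        12.5467]), 'contact_force': array([-0.3482,  0.1933,  0.3321]), 'moment': array([-0.0472, -0.0076, -0.0061]), 'width': 1.002886217550163}
[-0.0004  0.0011  0.0116]
```

View pics/s6.png

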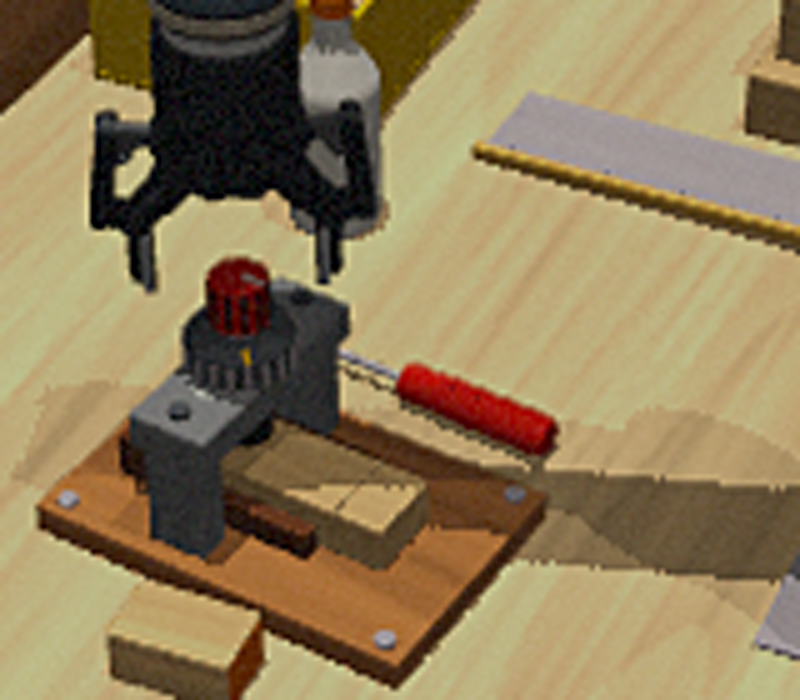

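The open jaws straddle the knob, with tips at crop px (150,290) and (325,280) and the knob at (238,270). I'll lower the last 12 mm and close.

arm_command(deltas=[-0.0004,0.001,0.005,0,0.0854,-0.0004,0.001,0.01,0,0.0854,-0.0004,0.001,0.0115,0,0.0854,-0.0004,0.001,0.0115,0,0.05,-0.0004,0.001,0.0115,0,0.045])

```text
t: 9.05
ee_pos: [0.6171, -0.0689, 0.157]
ee_rot: [[-0.512, 0.859, 0.0], [0.859, 0.512, -0.0], [-0.0, 0.0, -1.0]]
contact_force: [0.0, 0.1, 0.6]
width: 0.746
```

arm_command(deltas=[0,0,0,0,0.045,0,0,0,0,0.04,0,0,0,0,0.03,0,0,0,0,0.02,0,0,0,0,0.02])

```text
t: 9.47
ee_pos: [0.6153, -0.0701, 0.1574]
ee_rot: [[-0.512, 0.859, -0.004], [0.859, 0.512, -0.003], [-0.0, -0.005, -1.0]]
contact_force: [-5.9, -2.4, 6.9]
width: 0.376
```

```bash
python3 - <<'E'
from workcell import observe,eyes
from h import *
o=observe();print({k:o[k] for k in("t","ee_pos","joint_pos","contact_force","moment","width","ee_rot")});print(o["ee_rot"].T@(np.array([.615,-.069,.153])-o["ee_pos"]),o["ee_rot"].T@o["contact_force"])
t=eyes.capture("top");s=eyes.capture("side")
crop(t,270,155,100,110,5,"pics/t7.png");crop(s,225,145,160,140,5,"pics/s7.png")
E
```

```text
{'t': 9.4667, 'ee_pos': array([ 0.6153, -0.0701,  0.1574]), 'joint_pos': array([ 31.5871,  32.8755, -40.9708,  99.1515,  25.0729,  57.7152,
        12.1378]), 'contact_force': array([-5.8553, -2.3815,  6.8505]), 'moment': array([-0.4892,  1.2979,  0.0327]), 'width': 0.37611619373868943, 'ee_rot': array([[-0.5118,  0.8591, -0.0041],
       [ 0.8591,  0.5117, -0.0029],
       [-0.0003, -0.005 , -1.    ]])}
[0.0011 0.0003 0.0044] [ 0.9482 -6.2835 -6.8194]
```

View pics/s7.png

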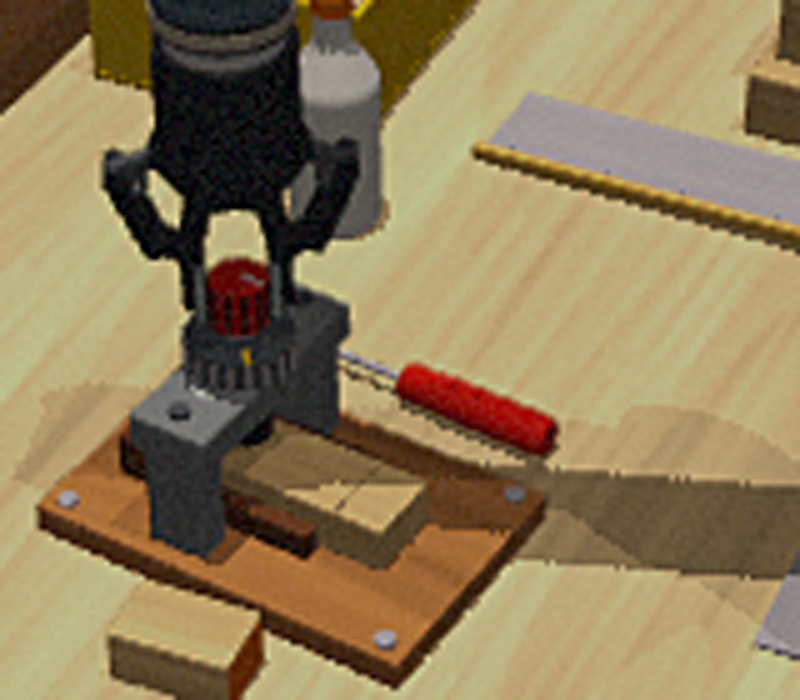

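The pads hold the red knob above the ring, as the side crop shows at (238,300). I'll relieve the side load first, then start the slow turn.

arm_command(deltas=[0,-0.001,-0.0007,0,0.02,0,-0.0018,-0.0013,0,0.02,0,-0.0018,-0.0013,0,0.02])

```text
t: 9.82
ee_pos: [0.6152, -0.0702, 0.1575]
ee_rot: [[-0.512, 0.859, -0.001], [0.859, 0.512, -0.0], [0.0, -0.001, -1.0]]
contact_force: [-0.2, -0.6, -4.0]
width: 0.376
```

```bash
cat > st.py <<'E'
from workcell import observe
import numpy as np
o=observe();R=o["ee_rot"];print("t",o["t"],"yaw %.4f rad"%np.arctan2(R[1,0],R[0,0]),"Mz %.3f"%o["moment"][2],"F",np.round(o["contact_force"],1),"M",np.round(o["moment"],2),"j7 %.1f"%o["joint_pos"][6],"tau7 %.3f"%o["tau"][6],"w %.3f"%o["width"],"p",np.round(o["ee_pos"],4))
E
python3 st.py
```

```text
t 9.8167 yaw 2.1085 rad Mz -0.012 F [-0.2 -0.6 -4. ] M [-0.21  0.07 -0.01] j7 12.3 tau7 0.025 w 0.376 p [ 0.6152 -0.0702  0.1575]
```

arm_command(deltas=[0,0,0,0.04,0.02,0,0,0,0.08,0.02,0,0,0,0.12,0.02,0,0,0,0.16,0.02,0,0,0,0.2,0.02])

```text
t: 10.23
ee_pos: [0.6151, -0.0702, 0.1575]
ee_rot: [[-0.33, 0.944, -0.001], [0.944, 0.33, -0.001], [-0.0, -0.001, -1.0]]
contact_force: [-0.9, -1.3, -2.7]
width: 0.377
```

```bash
python3 st.py
```

```text
t 10.2333 yaw 1.9076 rad Mz 0.188 F [-0.9 -1.3 -2.7] M [-0.29  0.18  0.19] j7 2.2 tau7 0.132 w 0.377 p [ 0.6151 -0.0702  0.1575]
```

```bash
cat > av.py <<'E'
from workcell import observe,eyes
import numpy as np
L=[];Y=[];T=[]
for i in range(8):
    o=observe();L.append(o["moment"][2]);T.append(o["tau"][6]);R=o["ee_rot"];Y.append(np.arctan2(R[1,0],R[0,0]))
    eyes.capture("side")
print("t",o["t"],"Mz",np.round(L,3),"mean %.3f"%np.mean(L),"tau7",np.round(T,3),"yaw %.4f"%np.mean(Y), "turned %.3f"%(2.1085-np.mean(Y)),"F",np.round(o["contact_force"],1))
E
python3 av.py
```

```text
t 10.5833 Mz [ 0.188  0.018 -0.164 -0.214 -0.144 -0.161 -0.125 -0.087] mean -0.086 tau7 [ 0.132 -0.133 -0.002  0.143  0.162  0.152  0.144  0.138] yaw 1.9083 turned 0.200 F [ 0.4 -1.4 -5.9]
```

arm_command(deltas=[0,0,0,0.03,0.02,0,0,0,0.06,0.02,0,0,0,0.09,0.02,0,0,0,0.12,0.02,0,0,0,0.15,0.02])

```text
t: 11.05
ee_pos: [0.6151, -0.0702, 0.1575]
ee_rot: [[-0.187, 0.982, -0.001], [0.982, 0.187, -0.001], [-0.0, -0.001, -1.0]]
contact_force: [-0.2, -1.8, -6.6]
width: 0.381
```

```bash
python3 av.py
```

```text
t 11.4 Mz [ 0.191  0.059 -0.057 -0.117 -0.032 -0.049 -0.065 -0.006] mean -0.009 tau7 [ 0.047 -0.135 -0.038  0.061  0.055  0.035  0.019  0.005] yaw 1.7590 turned 0.350 F [-0.1 -2.1 -8.9]
```

arm_command(deltas=[0,0,0,0.03,0.02,0,0,0,0.06,0.02,0,0,0,0.09,0.02])

```text
t: 11.7
ee_pos: [0.6151, -0.0702, 0.1576]
ee_rot: [[-0.098, 0.995, -0.001], [0.995, 0.098, -0.001], [-0.0, -0.001, -1.0]]
contact_force: [-0.5, -2.5, -9.8]
width: 0.379
```

```bash
python3 st.py
```

```text
t 11.7 yaw 1.6685 rad Mz 0.202 F [-0.5 -2.5 -9.8] M [-0.55  0.1   0.2 ] j7 -9.7 tau7 0.048 w 0.379 p [ 0.6151 -0.0702  0.1576]
```

arm_command(deltas=[0,0,0,0.03,0.02,0,0,0,0.06,0.02,0,0,0,0.09,0.02])

```text
t: 11.95
ee_pos: [0.615, -0.0702, 0.1576]
ee_rot: [[-0.008, 1.0, -0.001], [1.0, 0.008, -0.001], [-0.001, -0.001, -1.0]]
contact_force: [-0.7, -2.1, -8.8]
width: 0.379
```

```bash
python3 st.py
```

```text
t 11.95 yaw 1.5785 rad Mz 0.264 F [-0.7 -2.1 -8.8] M [-0.6   0.12  0.26] j7 -14.2 tau7 0.047 w 0.379 p [ 0.615  -0.0702  0.1576]
```

arm_command(deltas=[0,0,0,0.02,0.02,0,0,0,0.04,0.02])

```text
t: 12.12
ee_pos: [0.615, -0.0702, 0.1576]
ee_rot: [[0.033, 0.999, -0.001], [0.999, -0.033, -0.0], [-0.001, -0.001, -1.0]]
contact_force: [-0.5, -2.6, -10.7]
width: 0.378
```

```bash
python3 st.py
```

```text
t 12.1167 yaw 1.5382 rad Mz 0.226 F [ -0.5  -2.6 -10.7] M [-0.63  0.16  0.23] j7 -16.2 tau7 -0.039 w 0.378 p [ 0.615  -0.0702  0.1576]
```

arm_command(deltas=[0,0,0,0.02,0.02,0,0,0,0.04,0.02])

```text
t: 12.28
ee_pos: [0.615, -0.0702, 0.1576]
ee_rot: [[0.073, 0.997, -0.001], [0.997, -0.073, -0.0], [-0.0, -0.001, -1.0]]
contact_force: [-0.3, -2.8, -10.8]
width: 0.378
```

```bash
python3 st.py
```

```text
t 12.2833 yaw 1.4974 rad Mz 0.156 F [ -0.3  -2.8 -10.8] M [-0.68  0.18  0.16] j7 -18.3 tau7 -0.034 w 0.378 p [ 0.615  -0.0702  0.1576]
```

arm_command(deltas=[0,0,0,0.02,0.02,0,0,0,0.04,0.02])

```text
t: 12.45
ee_pos: [0.615, -0.0701, 0.1576]
ee_rot: [[0.114, 0.994, -0.001], [0.994, -0.114, -0.0], [-0.0, -0.001, -1.0]]
contact_force: [-1.5, -3.3, -11.1]
width: 0.38
```

```bash
python3 st.py; python3 - <<'E'
from workcell import eyes
from h import *
s=eyes.capture("side"); crop(s,245,200,80,70,9,"pics/s8.png")
E
```

```text
t 12.45 yaw 1.4570 rad Mz 0.282 F [ -1.5  -3.3 -11.1] M [-0.74  0.2   0.28] j7 -20.3 tau7 -0.036 w 0.380 p [ 0.615  -0.0701  0.1576]
```

View pics/s8.png

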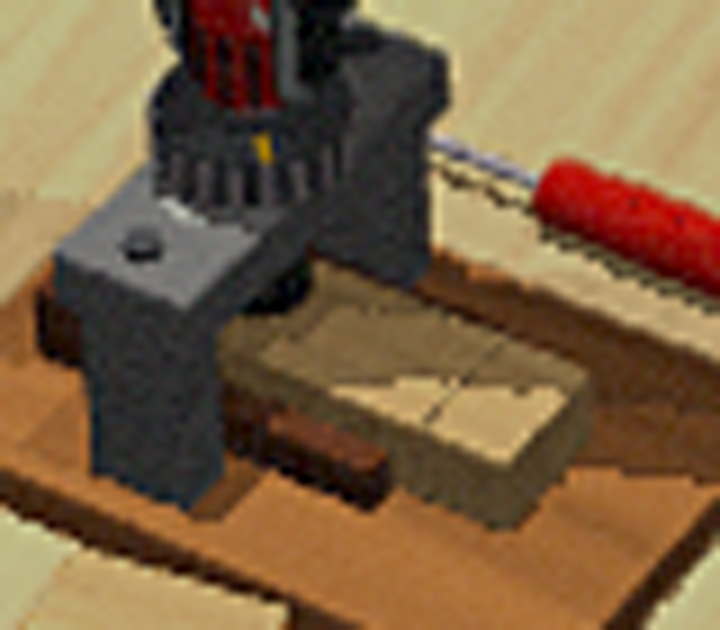

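Readings mid-turn scatter by about 0.05 N m, with a mean near the free value of 0.22, so the pad hasn't met the blank yet. I'll cross-check the pad gap in the picture by projecting the pad's lower rim at several heights.

```bash
cat > pad.py <<'E'
from workcell import eyes
from h import *
import sys
s=eyes.capture("side")
x0,y0,w,h,k=262,222,40,34,16
im=cv2.resize(s["img"][y0:y0+h,x0:x0+w,::-1],None,fx=k,fy=k,interpolation=cv2.INTER_CUBIC)
im=np.clip(im.astype(float)*2,0,255).astype(np.uint8)
cv2.imwrite(sys.argv[1]+"a.png",im)
ax=np.array([.615,-.0695]);a=np.radians(-5.2);e=np.array([np.cos(a),np.sin(a),0]);f=np.array([-e[1],e[0],0])
def P(p): return ((proj(s,p)-[x0,y0]+.5)*k).astype(int)
for z,c in((.050,(0,255,0)),(.053,(255,255,0)),(.056,(255,0,255))):
    pts=[P([ax[0]+.016*np.cos(q),ax[1]+.016*np.sin(q),z]) for q in np.linspace(0,2*np.pi,60)]
    cv2.polylines(im,[np.array(pts)],True,c,1)
b=[np.array([ax[0],ax[1],.05])+x*e+y*f for x,y in((-.105,.025),(-.105,-.025),(.045,-.025),(.045,.025))]
cv2.polylines(im,[np.array([P(q) for q in b])],True,(0,0,255),1)
cv2.imwrite(sys.argv[1]+"b.png",im)
E
python3 pad.py pics/pad1_
```

```text
(no output)
```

View pics/pad1_a.png

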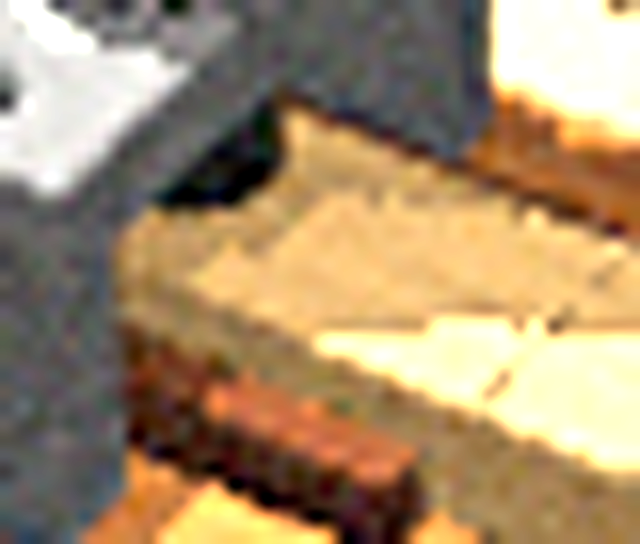

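View pics/pad1_b.png

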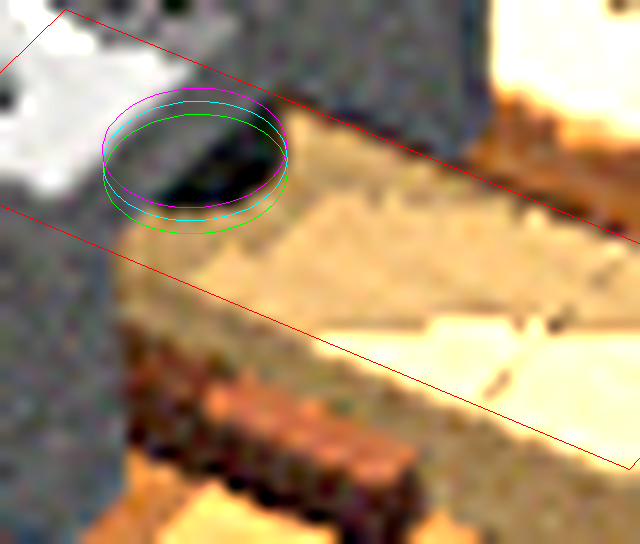

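The pad's lower rim fits z≈0.055, so a gap of about 4–5 mm remains. I'll continue turning, easing z as well.

arm_command(deltas=[0,0,0.0005,0.04,0.02,0,0,0.001,0.08,0.02,0,0,0.0015,0.12,0.02,0,0,0.002,0.16,0.02,0,0,0.002,0.2,0.02])

```text
t: 12.97
ee_pos: [0.615, -0.0701, 0.1575]
ee_rot: [[0.309, 0.951, -0.001], [0.951, -0.309, -0.001], [-0.002, -0.001, -1.0]]
contact_force: [-5.4, -4.8, -2.4]
width: 0.374
```

```bash
python3 st.py
```

```text
t 12.9667 yaw 1.2567 rad Mz 0.204 F [-5.4 -4.8 -2.4] M [-0.84  1.12  0.2 ] j7 -30.4 tau7 0.131 w 0.374 p [ 0.615  -0.0701  0.1575]
```

arm_command(deltas=[0,0,0,0.04,0.02,0,0,0,0.08,0.02,0,0,0,0.12,0.02,0,0,0,0.16,0.02,0,0,0,0.2,0.02])

```text
t: 13.38
ee_pos: [0.615, -0.0701, 0.1575]
ee_rot: [[0.492, 0.871, -0.001], [0.871, -0.492, -0.001], [-0.002, -0.0, -1.0]]
contact_force: [-4.2, -3.6, -1.8]
width: 0.377
```

```bash
python3 st.py; python3 pad.py pics/pad2_;python3 - <<'E'
from workcell import eyes
from h import *
s=eyes.capture("side"); crop(s,225,145,160,140,5,"pics/s9.png")
E
```

```text
t 13.3833 yaw 1.0568 rad Mz 0.235 F [-4.2 -3.6 -1.8] M [-0.84  1.15  0.24] j7 -40.5 tau7 0.134 w 0.377 p [ 0.615  -0.0701  0.1575]
```

View pics/pad2_b.png

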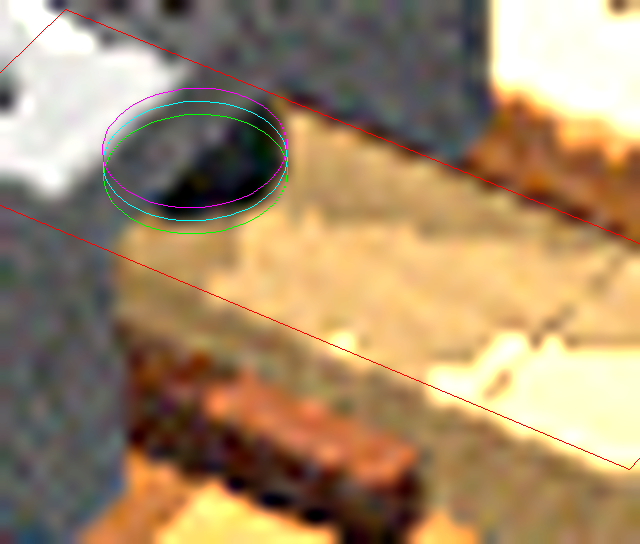

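View pics/s9.png

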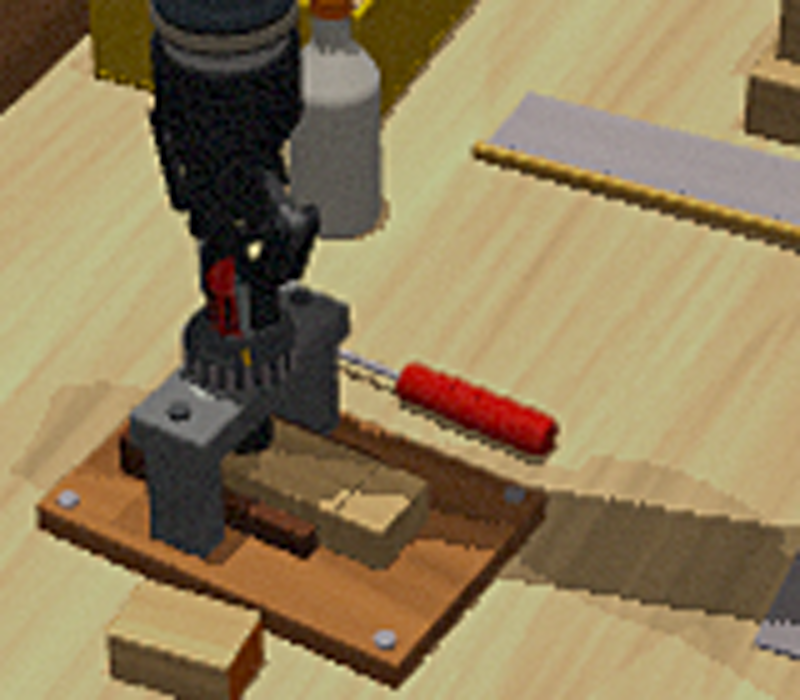

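The pad rim has dropped to about z≈0.053 at 1.05 rad of turn, and the yellow ring mark at (248,355) has not moved. I'll continue in finer steps, relieving the side load.

arm_command(deltas=[-0.0005,0,0,0.025,0.02,-0.001,-0.0004,0,0.05,0.02,-0.0013,-0.0004,0,0.075,0.02,-0.0013,-0.0004,0,0.1,0.02])

```text
t: 13.82
ee_pos: [0.615, -0.0701, 0.1575]
ee_rot: [[0.576, 0.818, 0.001], [0.818, -0.576, 0.0], [0.001, 0.001, -1.0]]
contact_force: [-4.4, -1.9, 1.2]
width: 0.377
```

```bash
python3 st.py
```

```text
t 13.8167 yaw 0.9573 rad Mz 0.250 F [-4.4 -1.9  1.2] M [-0.37  1.09  0.25] j7 -45.4 tau7 0.013 w 0.377 p [ 0.615  -0.0701  0.1575]
```

arm_command(deltas=[0,0,0,0.025,0.02,0,0,0,0.05,0.02,0,0,0,0.075,0.02,0,0,0,0.1,0.02])

```text
t: 14.15
ee_pos: [0.615, -0.0701, 0.1575]
ee_rot: [[0.655, 0.756, 0.001], [0.756, -0.655, 0.0], [0.001, 0.001, -1.0]]
contact_force: [-4.9, -2.5, 3.4]
width: 0.379
```

```bash
python3 st.py
```

```text
t 14.15 yaw 0.8571 rad Mz 0.209 F [-4.9 -2.5  3.4] M [-0.28  1.25  0.21] j7 -50.4 tau7 0.005 w 0.379 p [ 0.615  -0.0701  0.1575]
```

arm_command(deltas=[0,0,0,0.025,0.02,0,0,0,0.05,0.02,0,0,0,0.075,0.02])

```text
t: 14.4
ee_pos: [0.6149, -0.0701, 0.1575]
ee_rot: [[0.709, 0.705, 0.001], [0.705, -0.71, 0.0], [0.001, 0.001, -1.0]]
contact_force: [-4.7, -0.0, 4.4]
width: 0.378
```

```bash
python3 st.py
```

```text
t 14.4 yaw 0.7820 rad Mz 0.191 F [-4.7 -0.   4.4] M [-0.32  1.22  0.19] j7 -54.2 tau7 0.005 w 0.378 p [ 0.6149 -0.0701  0.1575]
```

arm_command(deltas=[0,0,0,0.025,0.02,0,0,0,0.05,0.02,0,0,0,0.075,0.02])

```text
t: 14.65
ee_pos: [0.6149, -0.0701, 0.1574]
ee_rot: [[0.76, 0.65, 0.001], [0.65, -0.76, 0.0], [0.001, 0.001, -1.0]]
contact_force: [-4.6, -1.7, 4.0]
width: 0.377
```

```bash
python3 st.py
```

```text
t 14.65 yaw 0.7071 rad Mz 0.238 F [-4.6 -1.7  4. ] M [-0.31  1.22  0.24] j7 -58.0 tau7 0.006 w 0.377 p [ 0.6149 -0.0701  0.1574]
```

arm_command(deltas=[0,0,0,0.02,0.02,0,0,0,0.04,0.02])

```text
t: 14.82
ee_pos: [0.6149, -0.0701, 0.1575]
ee_rot: [[0.785, 0.619, 0.001], [0.619, -0.785, 0.0], [0.001, 0.001, -1.0]]
contact_force: [-4.7, -1.1, 4.0]
width: 0.377
```

```bash
python3 st.py
```

```text
t 14.8167 yaw 0.6673 rad Mz 0.211 F [-4.7 -1.1  4. ] M [-0.28  1.23  0.21] j7 -60.0 tau7 -0.049 w 0.377 p [ 0.6149 -0.0701  0.1575]
```

arm_command(deltas=[0,0,0,0.02,0.02,0,0,0,0.04,0.02])

```text
t: 14.98
ee_pos: [0.6149, -0.07, 0.1575]
ee_rot: [[0.809, 0.587, 0.001], [0.587, -0.809, 0.0], [0.001, 0.001, -1.0]]
contact_force: [-5.8, -1.3, 2.9]
width: 0.383
```

```bash
python3 st.py
```

```text
t 14.9833 yaw 0.6276 rad Mz 0.243 F [-5.8 -1.3  2.9] M [-0.31  1.21  0.24] j7 -62.0 tau7 -0.084 w 0.383 p [ 0.6149 -0.07    0.1575]
```

arm_command(deltas=[0,0,0,0.02,0.02,0,0,0,0.04,0.02])

```text
t: 15.15
ee_pos: [0.6149, -0.07, 0.1574]
ee_rot: [[0.832, 0.554, 0.001], [0.554, -0.832, 0.0], [0.001, 0.0, -1.0]]
contact_force: [-5.6, -1.6, 3.8]
width: 0.379
```

```bash
python3 st.py; python3 pad.py pics/pad3_
```

```text
t 15.15 yaw 0.5877 rad Mz 0.251 F [-5.6 -1.6  3.8] M [-0.3   1.14  0.25] j7 -64.0 tau7 -0.088 w 0.379 p [ 0.6149 -0.07    0.1574]
```

View pics/pad3_b.png

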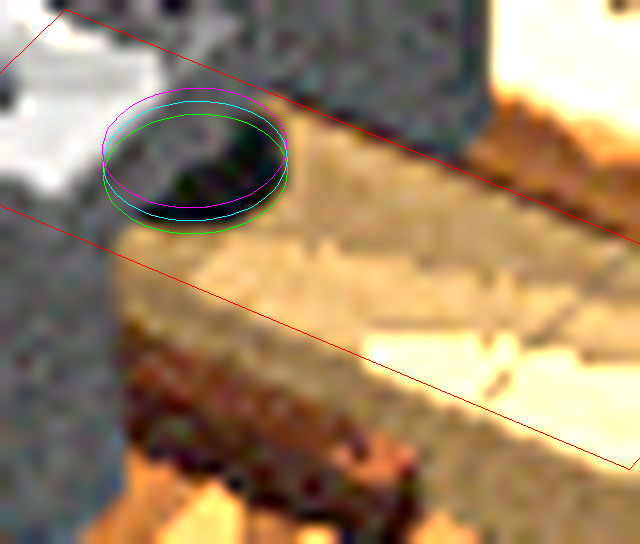

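The rim now fits z≈0.051 at 1.52 rad, close to contact. I'll continue in fine steps.

arm_command(deltas=[0,0,0,0.02,0.02,0,0,0,0.04,0.02])

```text
t: 15.37
ee_pos: [0.6149, -0.0701, 0.1574]
ee_rot: [[0.854, 0.521, 0.001], [0.521, -0.854, 0.0], [0.001, 0.0, -1.0]]
contact_force: [-5.2, -3.0, 4.5]
width: 0.381
```

```bash
python3 st.py
```

```text
t 15.3667 yaw 0.5477 rad Mz 0.267 F [-5.2 -3.   4.5] M [-0.25  1.21  0.27] j7 -66.0 tau7 -0.085 w 0.381 p [ 0.6149 -0.0701  0.1574]
```

arm_command(deltas=[0,0,0,0.02,0.02,0,0,0,0.04,0.02])

```text
t: 15.53
ee_pos: [0.6149, -0.0701, 0.1574]
ee_rot: [[0.874, 0.486, 0.001], [0.486, -0.874, 0.0], [0.001, 0.0, -1.0]]
contact_force: [-4.4, -1.5, 4.3]
width: 0.376
```

```bash
python3 st.py
```

```text
t 15.5333 yaw 0.5077 rad Mz 0.265 F [-4.4 -1.5  4.3] M [-0.26  1.25  0.27] j7 -68.1 tau7 -0.097 w 0.376 p [ 0.6149 -0.0701  0.1574]
```

arm_command(deltas=[0,0,0,0.02,0.02,0,0,0,0.04,0.02])

```text
t: 15.7
ee_pos: [0.6149, -0.07, 0.1574]
ee_rot: [[0.893, 0.451, 0.001], [0.451, -0.893, 0.0], [0.001, 0.0, -1.0]]
contact_force: [-5.6, -1.4, 4.5]
width: 0.381
```

```bash
python3 st.py
```

```text
t 15.7 yaw 0.4678 rad Mz 0.348 F [-5.6 -1.4  4.5] M [-0.25  1.16  0.35] j7 -70.1 tau7 -0.102 w 0.381 p [ 0.6149 -0.07    0.1574]
```

arm_command(deltas=[0,0,0,0.02,0.02,0,0,0,0.04,0.02])

```text
t: 15.87
ee_pos: [0.6149, -0.07, 0.1575]
ee_rot: [[0.91, 0.415, 0.001], [0.415, -0.91, 0.0], [0.001, 0.0, -1.0]]
contact_force: [-4.6, -1.3, 3.9]
width: 0.376
```

```bash
python3 st.py
```

```text
t 15.8667 yaw 0.4278 rad Mz 0.283 F [-4.6 -1.3  3.9] M [-0.25  1.29  0.28] j7 -72.1 tau7 -0.107 w 0.376 p [ 0.6149 -0.07    0.1575]
```

tau7 turns out to be the quiet signal. In these 2-row calls it stepped from about -0.04 to -0.084 at a turn of ~1.46 rad, then changed by about 0.005 per 0.04 rad. That is just the 8 N preload followed by 25 N/rad. At 1.68 rad the force is about 13.5 N, so about 0.25 rad remains.

arm_command(deltas=[0,0,0,0.02,0.02,0,0,0,0.04,0.02])

```text
t: 16.03
ee_pos: [0.6149, -0.07, 0.1574]
ee_rot: [[0.926, 0.378, 0.001], [0.378, -0.926, 0.0], [0.001, 0.0, -1.0]]
contact_force: [-5.7, -1.7, 3.0]
width: 0.378
```

```bash
python3 st.py
```

```text
t 16.0333 yaw 0.3878 rad Mz 0.295 F [-5.7 -1.7  3. ] M [-0.25  1.21  0.29] j7 -74.1 tau7 -0.112 w 0.378 p [ 0.6149 -0.07    0.1574]
```

arm_command(deltas=[0,0,0,0.02,0.02,0,0,0,0.04,0.02])

```text
t: 16.2
ee_pos: [0.6149, -0.07, 0.1574]
ee_rot: [[0.94, 0.341, 0.001], [0.341, -0.94, 0.0], [0.001, 0.0, -1.0]]
contact_force: [-5.4, -1.3, 4.1]
width: 0.379
```

```bash
python3 st.py
```

```text
t 16.2 yaw 0.3479 rad Mz 0.257 F [-5.4 -1.3  4.1] M [-0.31  1.2   0.26] j7 -76.1 tau7 -0.116 w 0.379 p [ 0.6149 -0.07    0.1574]
```

arm_command(deltas=[0,0,0,0.02,0.02,0,0,0,0.04,0.02])

```text
t: 16.37
ee_pos: [0.6149, -0.07, 0.1574]
ee_rot: [[0.953, 0.303, 0.001], [0.303, -0.953, 0.0], [0.001, 0.0, -1.0]]
contact_force: [-5.2, -1.6, 3.5]
width: 0.379
```

```bash
python3 st.py
```

```text
t 16.3667 yaw 0.3080 rad Mz 0.309 F [-5.2 -1.6  3.5] M [-0.34  1.19  0.31] j7 -78.1 tau7 -0.121 w 0.379 p [ 0.6149 -0.07    0.1574]
```

arm_command(deltas=[0,0,0,0.02,0.02,0,0,0,0.04,0.02])

```text
t: 16.53
ee_pos: [0.6149, -0.07, 0.1574]
ee_rot: [[0.964, 0.265, 0.001], [0.265, -0.964, 0.0], [0.001, 0.0, -1.0]]
contact_force: [-5.2, -1.6, 3.2]
width: 0.375
```

```bash
python3 st.py
```

```text
t 16.5333 yaw 0.2680 rad Mz 0.262 F [-5.2 -1.6  3.2] M [-0.23  1.23  0.26] j7 -80.2 tau7 -0.126 w 0.375 p [ 0.6149 -0.07    0.1574]
```

arm_command(deltas=[0,0,0,0.02,0.02,0,0,0,0.04,0.02])

```text
t: 16.7
ee_pos: [0.6149, -0.07, 0.1574]
ee_rot: [[0.974, 0.226, 0.001], [0.226, -0.974, 0.0], [0.001, 0.0, -1.0]]
contact_force: [-6.1, -2.1, 3.7]
width: 0.378
```

```bash
python3 st.py
```

```text
t 16.7 yaw 0.2281 rad Mz 0.302 F [-6.1 -2.1  3.7] M [-0.28  1.26  0.3 ] j7 -82.2 tau7 -0.131 w 0.378 p [ 0.6149 -0.07    0.1574]
```

arm_command(deltas=[0,0,0,0.02,0.02,0,0,0,0.04,0.02])

```text
t: 16.87
ee_pos: [0.6149, -0.07, 0.1574]
ee_rot: [[0.982, 0.187, 0.001], [0.187, -0.982, 0.0], [0.001, -0.0, -1.0]]
contact_force: [-6.2, -2.0, 4.1]
width: 0.382
```

```bash
python3 st.py
```

```text
t 16.8667 yaw 0.1881 rad Mz 0.277 F [-6.2 -2.   4.1] M [-0.31  1.2   0.28] j7 -84.2 tau7 -0.135 w 0.382 p [ 0.6149 -0.07    0.1574]
```

The turn is at 1.92 rad, for about 19.5 N. I'll unload the side force, open, and rise.

arm_command(deltas=[-0.001,0,-0.0005,0,0.02,-0.0015,0,-0.0008,0,0.02,-0.0015,0,-0.0008,0,0.04,-0.0015,0,-0.0008,0,0.07,-0.0015,0,-0.0008,0,0.0854])

```text
t: 17.28
ee_pos: [0.614, -0.0704, 0.1576]
ee_rot: [[0.982, 0.188, 0.002], [0.188, -0.982, 0.001], [0.002, -0.0, -1.0]]
contact_force: [-0.7, 0.2, -0.1]
width: 0.737
```

arm_command(deltas=[0,0,0,0,0.0854,0,0,0,0,0.0854,0,0,-0.02,0,0.0854,0,0,-0.05,0,0.0854,0,0,-0.08,0,0.0854])

```text
t: 17.7
ee_pos: [0.6125, -0.071, 0.2371]
ee_rot: [[0.982, 0.188, -0.002], [0.188, -0.982, 0.0], [-0.002, -0.001, -1.0]]
contact_force: [-0.4, -0.5, -0.3]
width: 0.996
```

arm_command(deltas=[-0.04,0,0,0,0.0854,-0.08,0,0,0,0.0854,-0.12,0,0,0,0.0854,-0.15,0.02,0,0,0.0854,-0.15,0.04,0,0,0.0854])

```text
t: 18.12
ee_pos: [0.4673, -0.1393, 0.2369]
ee_rot: [[0.982, 0.187, -0.004], [0.187, -0.982, -0.001], [-0.004, 0.001, -1.0]]
contact_force: [-0.5, -0.1, 0.5]
width: 1.005
```

arm_command(deltas=[0,0.04,0,0,0.0854,0,0.08,0,0,0.0854,0,0.12,0,0,0.0854,0,0.16,0,0,0.0854,0,0.18,0,0,0.0854])

```text
t: 18.53
ee_pos: [0.5066, -0.3212, 0.2371]
ee_rot: [[0.983, 0.182, 0.001], [0.182, -0.983, -0.003], [0.0, 0.003, -1.0]]
contact_force: [0.3, 0.1, -0.5]
width: 0.997
```

```bash
python3 st.py; python3 - <<'E'
from workcell import eyes
from h import *
t=eyes.capture("top");s=eyes.capture("side")
crop(t,270,155,100,110,5,"pics/t10.png");crop(s,225,185,120,100,6,"pics/s10.png")
E
```

```text
t 18.5333 yaw 0.1831 rad Mz 0.058 F [ 0.3  0.1 -0.5] M [-0.05  0.01  0.06] j7 -54.6 tau7 -0.074 w 0.997 p [ 0.5066 -0.3212  0.2371]
```

View pics/t10.png

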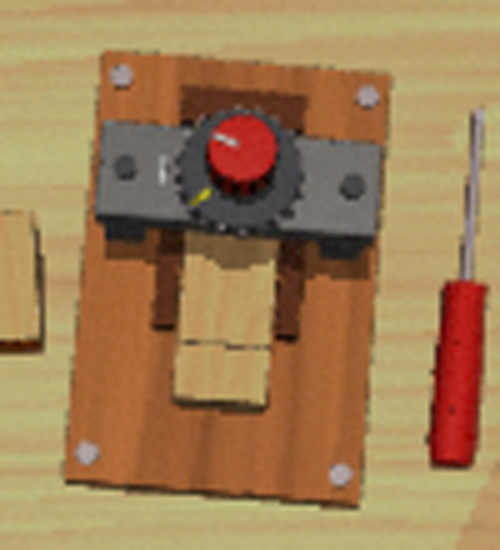

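View pics/s10.png

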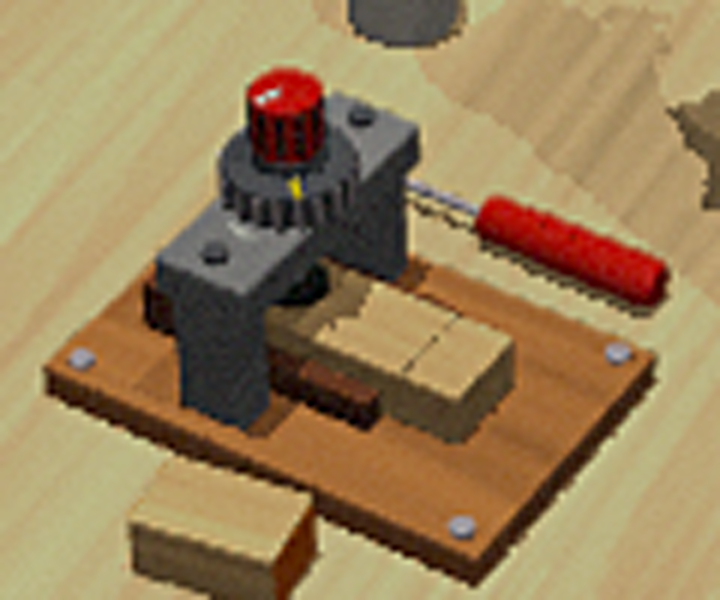

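The ring mark at (202,195), the blank and the bystanders are all where they should be. The white line now points to up-left (225,139). I'll measure its turn to rule out slip.

```bash
python3 - <<'E'
from workcell import eyes
from h import *
for n,ctr in(("top",(270+243/5,155+142/5)),("side",(225+286/6,185+93/6))):
    c=eyes.capture(n); A=[]
    for im in (cv2.imread(f"pics/{n}0.png")[:,:,::-1],c["img"]):
        b=im.astype(int); yy,xx=np.mgrid[0:480,0:640]
        w=np.minimum(b[...,1],b[...,2])-45; w[w<0]=0
        m=(np.hypot(xx-ctr[0],(yy-ctr[1])*1.25)<5.5)
        w=w*m; W=w.sum(); p=(w*xx).sum()/W,(w*yy).sum()/W
        # principal axis in world
        P=[];ww=[]
        for y,x in zip(*np.nonzero(w)): P.append(onz(c,x,y,.166)[:2]);ww.append(w[y,x])
        P=np.array(P);ww=np.array(ww);mu=(P*ww[:,None]).sum(0)/ww.sum();C=np.cov((P).T,aweights=ww);v=np.linalg.eigh(C)[1][:,1]
        A.append(np.degrees(np.arctan2(v[1],v[0]))); k=onz(c,*ctr,.166)[:2]; d=mu-k
        print(n,p,W,"axis",A[-1],"radial",np.degrees(np.arctan2(d[1],d[0])))
    print("cw turn mod180",(A[0]-A[1])%180)
E
```

```text
top (np.float64(317.7880794701987), np.float64(186.3708609271523)) 302 axis 172.7167740888267 radial 164.15491897763368
top (np.float64(315.2952218430034), np.float64(182.67235494880546)) 586 axis 60.830620801833554 radial 76.60890593107348
cw turn mod180 111.88615328699314
side (np.float64(274.9257425742574), np.float64(200.4108910891089)) 606 axis 168.188673726236 radial -149.76968827199968
side (np.float64(269.29905277401895), np.float64(200.54803788903925)) 739 axis 76.65967039404485 radial 27.79088256560897
cw turn mod180 91.52900333219115
```

```bash
python3 -c "
from workcell import r
print(r.hand_in())"
```

```text
the job is handed in; nothing more can be done
None
```

The blank is home against the stop, the red knob is turned about 1.92 rad clockwise to roughly 19–20 N on the pad, and the job is handed in. It took about 19 s of the allowed 64 s. The grip force is inferred, since nothing measures the pad directly.

- **Blank:** I pushed it home slowly with shut fingers and stopped when the arm stalled at about 7 N. The final picture puts its near end within about a pixel of the computed home position.
- **Clamping:** The wrist joint torque (joint 7) showed the 8 N step at 1.40–1.48 rad, then rose in line with 25 N/rad. The pad also looked about 1 mm above the blank in the side view around then, within what that view can resolve.
- **Release:** The knob is let go and the arm is clear of everything. The yellow ring mark did not move, and the offcut and screwdriver beside the jig have not moved.

Two checks were weak or disagreed:
- **White line on the knob:** The top view gave a 112° turn, close to the gripper's 110°, so no slip. The side view gave 92°, but the line is only a few pixels there, so I did not rely on it.
- **Wrist moment about the vertical:** It scattered by about ±0.05 N m. Over the last readings it averaged about 0.29 N m, against about 0.31 expected, which on its own would suggest a few newtons less grip.

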